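# Salt-lamp base test, second pass: plate to contact, hold dial at three

## Task

Do the second pass of the test on the rechargeable salt-lamp base in the aluminium nest: turn the base until the middle of its brass touch plate bears on the copper contact finger, with the base seated flat between the dowels, and let go of it. Only then turn the tester's black spring-return dial clockwise past its first two clicks to the third (three orange dots) and finish while still holding it there with the gripper, for it springs back when let go. Leave everything else on the bench where it is.

Things in the scene. Friction and masses are not known exactly. Their poses are not given: they have to be found in the camera images.
- nest: aluminium jig plate 175 x 145 mm, 12 mm thick, fixed; may be left or right of the tester. Origin: on the bench under the centre of the base's seat; x points from there to the copper contact finger, z up. Four white dowels, 12 mm thick, tops 28 mm above the bench, stand round the base at radius 53 mm, 70, 140, 220 and 290 degrees from x (2 mm clearance to the base).
- contact: copper contact finger, a bent strip 14 mm wide at the nest's +x side, hinged at its foot; its nose bears on the base's rim 30 mm above the bench, its flared top stands 48 mm above the bench. A spring presses it on the rim with 1 to 2 N; it gives about 3 mm. The base can be turned under it in place, or lifted and lowered back in (the flare leads it in).
- contact_tip (a point): fixed point of the nest where the nose of the contact finger meets the rim of a seated base: 45 mm from the nest's centre along the nest's x, 30 mm above the bench
- lamp_base: round dark-wood base in the nest, 90 mm across, 32 mm tall, 0.24 to 0.45 kg; at its centre an upright round aluminium LED post to grip, 28 mm thick, 32 to 70 mm above the underside, with a white lens up to 84 mm. Origin: centre of the underside (seated 12 mm above the bench), z up, x to the brass touch plate. It starts seated, plate 60 to 130 degrees counter-clockwise of the contact.
- touch_plate (a point): middle of the brass touch plate (26 mm wide, folded over the top edge) on the rim of the lamp base: 45 mm from its centre along its x, 18 mm above its underside. On the contact when the base's x points as the nest's x. Two narrower steel plates, 75 and 112 degrees clockwise of it, were tested in the first pass.
- console: grey tester, 160 x 180 mm, fixed, flat top 70 mm above the bench with the black dial on it; along its far edge a raised strip with meter and pilot lamps, 95 mm above the bench, begins 44 mm beyond the origin. Origin: on the bench under its centre, x towards the raised strip, z up. The dial's axis is vertical at x = -12 mm, y = 0.
- dial (a joint): angle of the dial, rad: 0 at rest, growing as it turns CLOCKWISE seen from above. Clicks at 0.45, 0.90 and 1.35, end stop at 1.50. It springs back to 0 from anywhere when let go; holding it takes about 0.06 N m near rest, 0.13 N m at the stop, with a ripple of 0.03 N m between clicks.
- dial_grip (a point): on the dial's axis at the height to grip, 91.5 mm above the bench. The black grip bar runs along this point's x: 56 mm long, 14 mm wide, top 103.5 mm above the bench, over a skirt 68 mm across whose top is 79.5 mm above the bench. x is the white pointer: 0.675 rad counter-clockwise of the console's x at rest; it turns with the dial.
- salt_lamp_tall: salmon-coloured rough salt lamp, 116 mm wide, 193 mm tall, on the bench behind the work; not part of the job
- salt_lamp_small: red-brown salt lamp, 96 mm wide, 143 mm tall, on the bench behind the work; not part of the job
- spare_base: a second, waiting lamp base of the same kind, standing in the blue parts tray (260 x 200 x 45 mm) at the left; not part of the job
- screwdriver: orange-handled screwdriver, 170 mm long, lying in front of the nest; not part of the job
- tape_roll: roll of clear tape, 72 mm across, 19 mm high, lying in front of the tester; not part of the job
- led_carton: small cardboard carton 55 x 55 x 85 mm behind the work; not part of the job
- mug: white mug, 78 mm across, 90 mm tall, at the right; not part of the job
- marker: blue marker pen, 100 mm long with a black cap, lying near the robot; not part of the job
There are look-alikes about, which are no part of the job. Leave any red look-alike of the lamp_base alone.

How it is judged:
By the outcome, as a careful person would: the job done as asked, in the order asked, and still so for the second after the job is handed in, while the arm keeps its last pose, push and grip.
It also fails if it takes over 50 s, if anything falls off the work surface, if the arm or the gripper's body presses on something with over 40 N, if the wrist force passes 120 N, or if a joint passes its speed limit or range.

## Robot

A 6-joint arm with a two-finger parallel gripper is mounted at the origin on the work surface. World frame = base frame: x ahead of the robot, y to its left, z up, the work surface at z = 0. Lengths are in mm, angles in rad, forces in N, time in s.
With the tool pointing down it reaches from about 275 to 825 mm from the base axis. Payload 4.9 kg.
Tool frame: the origin (TCP) lies at the very end of the fingers, on their centre line; the grasp point (between the pads) lies 19 mm behind it; z points along the fingers, y is the line along which they close (so a half turn about z gives the same grasp; the last joint's range is limited). The gripper opens to 85 mm and grips with 20 to 120 N. Pads are 22 mm wide; open, the fingers measure 114 mm over their backs; the gripper's body (76 mm by 85 mm) begins 54 mm behind the grasp point. The pads swing forward as they close: fully open they stand 13 mm farther back than shut.
Start: joints at [1.198, 0.326, -0.193, 1.052, 0, 1.437], TCP at [130.088, 534.411, 231.281] pointing down, gripper open.
Joint ranges: [-2.65, 2.65], [-0.97, 1.79], [-1.3, 1.35], [-1.93, 2.1], [-1.47, 1.37], [-3.14, 3.14]. Speed limits (rad/s): [2.57, 2.57, 3.14, 3.14, 3.14, 3.14].

## Interface

Orientations are given as a unit quaternion [w, x, y, z].
In Python, from cell import ctrl, capture, camera_info, workorder gives the robot as it stands.
- The arm moves only by the shell command python3 -m jog 'ROWS'. ROWS is JSON, a list of rows, each a list of 3 entries, a list of its own where there are three numbers: the shift along the world's x, y, z in mm, then the turn, a rotation vector about the world's x, y, z in degrees, then the opening, from -1 (shut) to 1 (fully open). In form: [[[tx, ty, tz], [ax, ay, az], hand], ...]. A call has 1 to 12 rows; each row is the pose to reach, as a shift and turn from the pose commanded when the call began; what a row does not reach only later rows make up. A row lasts 1/8 s, in which the tool goes at most 62.5 mm and 10.7 degrees, less where a joint would pass 70% of its speed; a pose out of reach is approached as far as the arm can. A call with a gripper value outside its range is refused whole. The fingers move at their own pace and stop on an object; the grip force is fixed at half the most. Time passes only in rows, so rows that repeat a pose let the fingers close. It gives the time, the measured TCP pose, the force, the opening and the grip force at its end, in the units of the state.
- ctrl.read_state(): the state, without advancing time (a new reading comes with each control period).
- capture(name): name is "scene" or "side" or "wrist"; returns the picture (480x640x3 uint8, red, green, blue); there is no depth.
- camera_info(name): a dict with "fx", "fy", "cx", "cy" (pixels), "R" (3x3) and "t" (3): a world point X has camera coordinates R X + t. Camera axes: x right, y down, z forward; pixel columns grow to the right and rows downward; lengths in mm; the calibration is good to about 2 mm. A picture is of the moment at which its call begins: read the wrist's pose just before it. camera_info takes no time and is no camera call; for the wrist camera it gives the pose at the moment of the call.
- workorder.finish_job(): hands the job in; it is judged then, once.
The state is a dict: "t": time; "joint_positions": joint angles; "qvel": joint speeds; "effort": joint torques, N m; "tcp_pos": TCP position; "eef_rot": TCP orientation; "wrist_force": force on the tool from outside, world axes, zero at the start; "ft_torque": the same for the moment, N m; "finger_gap": finger opening in mm; "gripper_force": force on a finger pad.
Only numpy, scipy, OpenCV 4.12 (cv2) and the standard library are available. Lean on these libraries where they do the work, as an engineer would, in place of code of your own. Each camera call takes 0.05 s, during which the arm holds its last target. There are 200 camera calls.

## Working session

There is one attempt and no reset: what is moved stays moved. The work goes in short steps, Python scripts to look and compute and a shell command to move; the robot and the scene stay as the last step left them, time stands still between calls to the robot, and variables do not carry over. Pictures are saved under pics/ and viewed, at most 10 in all, crops included, and the job is handed in when it is done.

```bash
mkdir -p pics
python3 - <<'E'
from cell import ctrl,capture,camera_info
import cv2
for n in("scene","side"):
    im=capture(n); cv2.imwrite(f"pics/{n}0.png",im[...,::-1])
    i=camera_info(n); print(n,{k:(v.tolist() if hasattr(v,'tolist') else v) for k,v in i.items()})
s=ctrl.read_state(); print(s)
E
```

```text
scene {'fx': 537.7521667725742, 'fy': 537.7521667725742, 'cx': 310.39495953648793, 'cy': 231.92093325190123, 'R': [[-0.7703311542412831, 0.6374959502888686, -0.013741403515828208], [0.5390559641195634, 0.6395655195005531, -0.5480644248745907], [-0.340600323476682, -0.42959848653280924, -0.8363232389550701]], 't': [428.2014225223571, -283.928258275143, 1847.9825596330438]}
side {'fx': 447.9391099799583, 'fy': 447.9391099799583, 'cx': 320.1523900111868, 'cy': 245.40469779891197, 'R': [[0.8360659342915182, -0.5484347183333307, -0.014598398675572593], [-0.42222140667964475, -0.6262125879702993, -0.6554287744743913], [0.3503181943015704, 0.5541454271165474, -0.7551158906731513]], 't': [-440.2805891592952, 309.6866012308668, 1082.5861989638586]}
{'t': 0.1, 'joint_positions': array([ 1.19781650e+00,  3.26862124e-01, -1.93505766e-01,  1.05201152e+00,
       -6.32902061e-06,  1.43660103e+00]), 'qvel': array([ 1.31565024e-06, -1.01302308e-03,  2.90953325e-03, -8.92061960e-04,
        5.80870494e-05,  7.54570797e-04]), 'effort': array([-7.80808523e-05, -4.44240546e+01,  2.63038194e+01,  7.86055491e-03,
       -2.05190981e-04, -1.94896523e-05]), 'tcp_pos': array([129.87760852, 533.89218032, 230.5760013 ]), 'eef_rot': array([-1.95517335e-04,  1.19108778e-01,  9.92880895e-01, -7.67020726e-04]), 'wrist_force': array([ 0.33457334, -0.20461981,  0.14821162]), 'ft_torque': array([ 0.05026495,  0.01486184, -0.01720185]), 'gripper_force': 0.0, 'finger_gap': 85.44030428278316}
```

View pics/scene0.png

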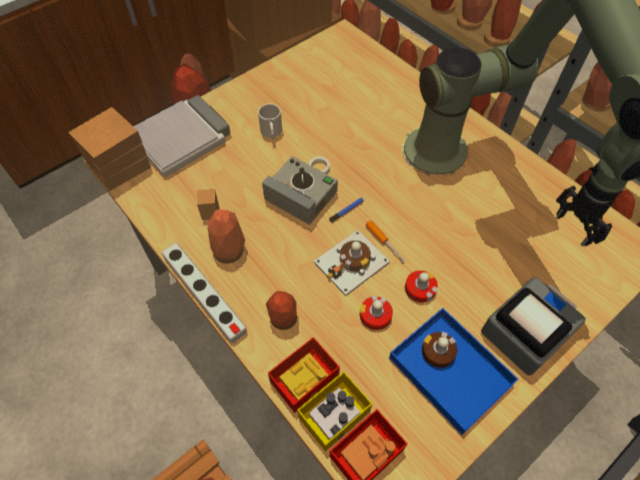

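View pics/side0.png

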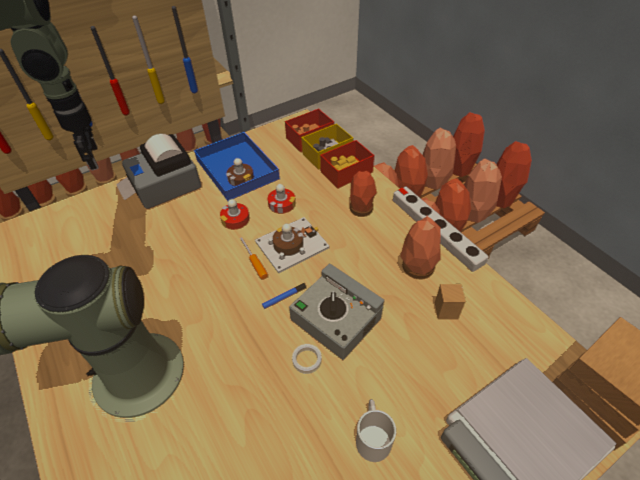

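Nest with the dark-wood base: scene (355,253), side (288,240). Not the job: the red look-alikes at scene (377,312) and (421,285), and the brown spare in the blue tray at (440,348). The tester is at scene (300,190), side (337,308). I'll enlarge both to confirm.

```bash
cat > h.py <<'E'
import numpy as np
from cell import ctrl,capture,camera_info
def ray(i,p):
    R=np.array(i["R"]);t=np.array(i["t"])
    d=R.T@np.array([(p[0]-i["cx"])/i["fx"],(p[1]-i["cy"])/i["fy"],1]); return -R.T@t,d/np.linalg.norm(d)
def plane(i,p,z):
    o,d=ray(i,p); return o+d*(z-o[2])/d[2]
def proj(i,X):
    c=np.array(i["R"])@np.array(X)+np.array(i["t"]); return np.array([i["cx"]+i["fx"]*c[0]/c[2],i["cy"]+i["fy"]*c[1]/c[2]])
def tri(i1,p1,i2,p2):
    o1,d1=ray(i1,p1);o2,d2=ray(i2,p2)
    s=np.linalg.lstsq(np.c_[d1,-d2],o2-o1,rcond=None)[0]
    a,b=o1+s[0]*d1,o2+s[1]*d2; return (a+b)/2,np.linalg.norm(a-b)
E
python3 - <<'E'
from h import *
import cv2
a=cv2.imread("pics/scene0.png");b=cv2.imread("pics/side0.png")
f=lambda im,x,y,w,h:cv2.resize(im[y:y+h,x:x+w],(400,300),interpolation=cv2.INTER_CUBIC)
cv2.imwrite("pics/crop0.png",np.vstack([np.hstack([f(a,300,210,120,90),f(b,240,200,120,90)]),np.hstack([f(a,245,145,120,90),f(b,275,255,120,90)])]))
s,d=camera_info("scene"),camera_info("side")
print(tri(s,(355,246),d,(288,230)), plane(s,(355,246),90),plane(d,(288,230),90))
print(plane(s,(302,180),80),plane(d,(333,307),80))
E
```

```text
(array([509.0986813 , 143.33255501,  75.28055181]), np.float64(4.448633605253024)) [513.89520024 150.68105496  90.        ] [504.65192515 129.44972116  90.        ]
[ 472.87945903 -139.6959096    80.        ] [ 468.89441419 -147.87626      80.        ]
```

View pics/crop0.png

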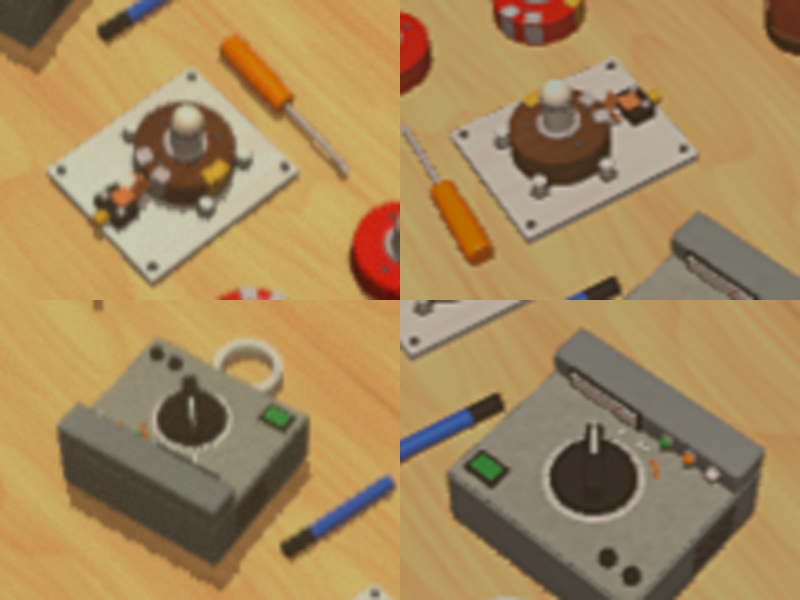

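Both are confirmed: the nest holds the brown base with a brass plate, and the tester is the one with the black dial. Next I go over the nest and use the wrist camera.

```bash
python3 -m jog '[[[60,-60,40],[0,0,0],1],[[120,-120,60],[0,0,0],1],[[170,-170,60],[0,0,0],1],[[215,-215,60],[0,0,0],1],[[255,-260,60],[0,0,0],1],[[295,-300,60],[0,0,0],1],[[335,-345,60],[0,0,0],1],[[375,-395,60],[0,0,0],1],[[375,-395,60],[0,0,0],1],[[375,-395,60],[0,0,0],1]]'
python3 - <<'E'
from h import *
import cv2
i=camera_info("wrist");s=ctrl.read_state()
R=np.array(i["R"]);print("cam",-R.T@np.array(i["t"]),R.round(3).tolist(),i["fx"])
print(s["t"],s["tcp_pos"],s["eef_rot"],s["joint_positions"].round(3))
print(proj(i,(507,140,96)))
cv2.imwrite("pics/w1.png",capture("wrist")[...,::-1])
E
```

```text
t: 1.35
tcp_pos: [506.9, 136.5, 290.5]
eef_rot: [-0.0, 0.122, 0.993, -0.0]
wrist_force: [0.2, 0.5, -0.8]
finger_gap: 85.4
gripper_force: 0.0
cam [441.46887459 152.44875934 433.12344586] [[0.243, 0.97, -0.001], [0.935, -0.234, 0.267], [0.258, -0.065, -0.964]] 413.1816825457791
1.35 [506.94266454 136.51243117 290.4636691 ] [-2.22618246e-04  1.21917006e-01  9.92540221e-01 -3.21425629e-04] [ 1.230e-01  2.470e-01 -1.490e-01  1.176e+00 -1.000e-03  3.670e-01]
[327.00585224 210.79394674]
```

View pics/w1.png

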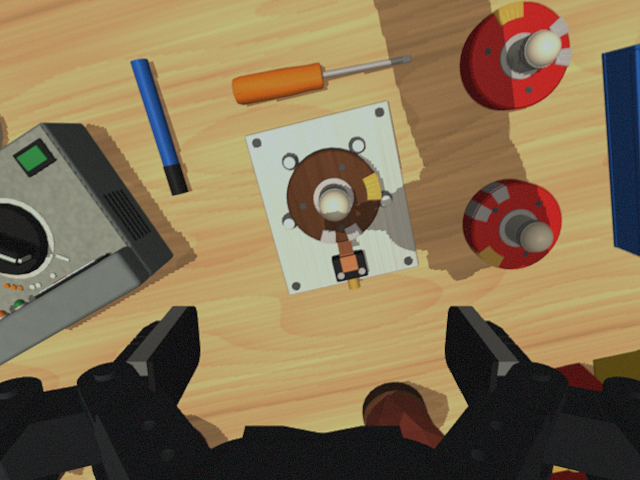

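The wrist view shows the nest plate with dowel tops at about (358,145), (290,161), (289,222) and (386,199). The lens is at (333,203), the brass plate at (373,187), and the contact finger at (347,255), pointing down. I'll fit the nest pose from the dowels and take the brass direction from a mask.

```bash
cat > m.py <<'E'
from h import *
import cv2
def nestfit(i,px,R=53):
    W=np.array([plane(i,p,28)[:2] for p in px]); a=np.radians([70,140,220,290]); M=53*np.c_[np.cos(a),np.sin(a)]
    H=(M-M.mean(0)).T@(W-W.mean(0)); th=np.arctan2(H[0,1]-H[1,0],H[0,0]+H[1,1])
    r=np.array([[np.cos(th),-np.sin(th)],[np.sin(th),np.cos(th)]]); c=W.mean(0)-r@M.mean(0)
    return c,th,np.linalg.norm(M@r.T+c-W,axis=1)
E
python3 - <<'E'
from m import *
i=camera_info("wrist"); im=cv2.imread("pics/w1.png"); g=cv2.cvtColor(im,cv2.COLOR_BGR2HSV)
def wh(p):  # refine dowel: bright blob near p
    x,y=p; return p
D=[(358,145),(290,161),(289,222),(386,199)]
# order options: contact dir px down; find assignment by residual over permutations
import itertools
best=min(itertools.permutations(D),key=lambda q:nestfit(i,q)[2].max())
c,th,res=nestfit(i,best);print("nest",c,np.degrees(th),res.round(1),best)
x0,y0,x1,y1=270,130,410,260
h=g[y0:y1,x0:x1]
m=cv2.inRange(h,(20,110,100),(35,255,255));n,l,st,ce=cv2.connectedComponentsWithStats(m)
for k in range(1,n):
    if st[k,4]>30:
        p=ce[k]+(x0,y0);w=plane(i,p,44);print("brass",p,st[k],w[:2],np.degrees(np.arctan2(*(w[:2]-c)[::-1])),np.linalg.norm(w[:2]-c))
m=cv2.inRange(h,(0,60,20),(20,255,130));n,l,st,ce=cv2.connectedComponentsWithStats(m)
k=1+np.argmax(st[1:,4]);ct=max(cv2.findContours((l==k).astype('uint8'),0,1)[0],key=len)
hull=cv2.convexHull(ct);e=cv2.fitEllipse(hull);print("base",e,st[k],plane(i,np.array(e[0])+(x0,y0),40))
for p in [(380,112),(257,143),(296,286),(408,258)]:print(plane(i,p,12).round(1))
print("screw mean",np.mean([plane(i,p,12) for p in [(380,112),(257,143),(296,286),(408,258)]],0),"lens",plane(i,(333,203),88))
E
```

```text
nest [503.11015554 149.25852426] -0.5312683054284107 [0.7 0.9 0.6 0.4] ((386, 199), (358, 145), (290, 161), (289, 222))
brass [401.77142857 133.2       ] [125   0  15   7  35] [461.9901719  222.98133247] 119.15123767779286 84.41507866215444
brass [401.89189189 150.27027027] [127  11  13  15  37] [476.96363754 220.18992978] 110.23474122255311 75.5969886536313
brass [372.45822102 186.92183288] [ 93  42  19  28 371] [503.49779074 186.82180543] 89.40875578242463 37.56528122836059
base ((63.267757415771484, 68.02732849121094), (90.458984375, 102.80113983154297), 170.8453369140625) [  17   19   93  105 4772] [505.54530343 148.44512418  40.        ]
[439.1 211.9  12. ]
[438.5  87.5  12. ]
[594.4  86.1  12. ]
[592.2 210.5  12. ]
screw mean [516.04976459 149.00073927  12.        ] lens [501.62525207 147.88323631  88.        ]
```

```bash
python3 -m jog '[[[-4,12,-50],[0,0,10],1],[[-4,12,-100],[0,0,20],1],[[-4,12,-150],[0,0,30],1],[[-4,12,-150],[0,0,40],1],[[-4,12,-150],[0,0,50],1],[[-4,12,-150],[0,0,50],1],[[-4,12,-150],[0,0,50],1]]'
python3 - <<'E'
from h import *
import cv2
i=camera_info("wrist");s=ctrl.read_state()
print(s["tcp_pos"],s["joint_positions"].round(3))
np.save("i2.npy",i,allow_pickle=True)
print(proj(i,(503,149,96)),proj(i,(503,149,82)))
cv2.imwrite("pics/w2.png",capture("wrist")[...,::-1])
E
```

```text
t: 2.28
tcp_pos: [500.6, 152.2, 141.5]
eef_rot: [0.0, -0.311, 0.95, 0.0]
wrist_force: [-0.4, 0.8, -0.3]
finger_gap: 85.9
gripper_force: 0.0
[500.62010002 152.15687151 141.46637446] [ 0.154  0.357 -0.396  0.818  0.    -0.479]
[314.81862956 273.34759258] [315.28005225 264.0933969 ]
```

View pics/w2.png

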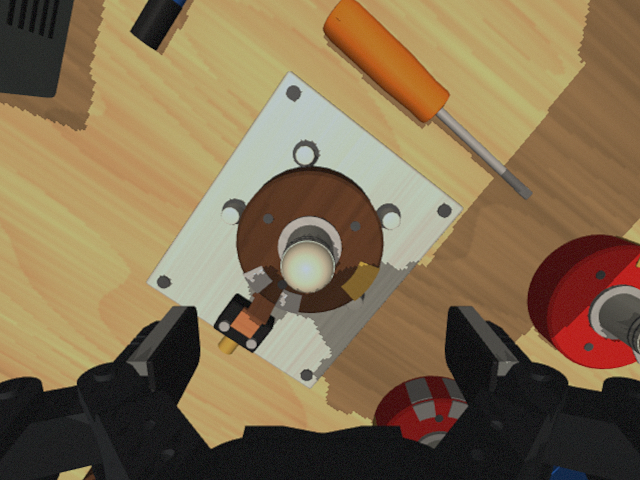

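The view from above shows the dowels at (305,154), (233,211), (390,216) and (314,369). The lens is at (308,267), the brass at (361,281), and the contact nose near (265,303).

Run:
```python
from m import *
i=np.load("i2.npy",allow_pickle=True).item(); im=cv2.imread("pics/w2.png"); g=cv2.cvtColor(im,cv2.COLOR_BGR2HSV)
D=[(314,369),(390,216),(305,154),(233,211)]
c,th,res=nestfit(i,D);print("nest",c,np.degrees(th),res.round(1))
m=cv2.inRange(g,(0,60,20),(20,255,130));m[:160]=0;m[320:]=0;m[:,:230]=0;m[:,390:]=0
n,l,st,ce=cv2.connectedComponentsWithStats(m);k=1+np.argmax(st[1:,4])
hp=cv2.convexHull(max(cv2.findContours((l==k).astype('uint8'),0,1)[0],key=len));
W=np.array([plane(i,p[0],44)[:2] for p in hp]);cc=cv2.minEnclosingCircle(W.astype('f4'));print("base",cc)
for lo,hi,nm in [((20,80,60),(33,255,255),"brass"),((0,0,100),(180,60,255),"steel")]:
    m=cv2.inRange(g,lo,hi);m[:250]=0;m[325:]=0;m[:,:230]=0;m[:,390:]=0
    n,l,st,ce=cv2.connectedComponentsWithStats(m)
    for k in range(1,n):
        if st[k,4]>60:
            w=plane(i,ce[k],44)[:2];d=w-c;print(nm,ce[k],st[k],np.degrees(np.arctan2(d[1],d[0])),np.linalg.norm(d))
print("lens88",plane(i,(308,267),84))
o=np.array(plane(i,(315,368),12));print(-np.array(i["R"]).T@i["t"])
```

```text
nest [518.76744233 145.39104196] -12.287778170987435 [37.2 23.8 10.8  6.6]
base ((517.0489501953125, 140.39215087890625), 57.134307861328125)
brass [359.70866142 279.56692913] [342 262  37  37 381] 108.76165039178325 40.89391158617977
steel [245.3239188  278.71668138] [ 230  250   42   52 1133] -33.52899530283074 33.82233323334527
steel [307.70102589 267.95456766] [ 278  250   64   42 2047] 92.09142359469995 8.340550635341916
steel [338.06162465 304.05497199] [ 271  250  119   75 2856] 78.18374450644744 38.56367688030078
lens88 [505.90304262 146.54769733  84.        ]
[446.12292402 111.70055166 284.11212151]
```

(314,369) is a plate screw, not a dowel; the fourth dowel is lost in shadow. I'll refit with three.

```bash
cat >> m.py <<'E'
def fit(i,px,ang,R=53,z=28):
    W=np.array([plane(i,p,z)[:2] for p in px]); a=np.radians(ang); M=(np.array(R)*np.array([np.cos(a),np.sin(a)])).T
    H=(M-M.mean(0)).T@(W-W.mean(0)); th=np.arctan2(H[0,1]-H[1,0],H[0,0]+H[1,1])
    r=np.array([[np.cos(th),-np.sin(th)],[np.sin(th),np.cos(th)]]); c=W.mean(0)-r@M.mean(0)
    return c,th,np.linalg.norm(M@r.T+c-W,axis=1)
E
python3 - <<'E'
from m import *
i=np.load("i2.npy",allow_pickle=True).item(); im=cv2.imread("pics/w2.png"); g=cv2.cvtColor(im,cv2.COLOR_BGR2HSV)
c,th,res=fit(i,[(390,216),(305,154),(233,211)],[140,220,290]);print("nest",c,np.degrees(th),res.round(1))
m=cv2.inRange(g,(20,80,60),(33,255,255));m[:255]=0;m[305:]=0;m[:,:335]=0;m[:,385:]=0
ct=max(cv2.findContours(m,0,1)[0],key=cv2.contourArea)
W=np.array([plane(i,p[0],44)[:2] for p in ct])-c
print("plate pts ang",np.degrees(np.arctan2(W[:,1],W[:,0])).round(0),np.linalg.norm(W,axis=1).round(0))
print("dowel70 px",proj(i,[*(c+53*np.array([np.cos(th+1.222),np.sin(th+1.222)])),28]))
print("lens",plane(i,(308,267),86), plane(i,(309,220),44))
for p in [(293,92),(444,210),(164,282),(314,376)]:print(plane(i,p,12).round(1))
E
```

```text
nest [504.33968094 145.50689979] -0.4830127357357127 [1.7 1.6 1.9]
plate pts ang [104. 102. 101. 100.  99.  98.  97.  96.  95.  94.  93.  92.  90.  89.
  88.  89.  91.  91.  91.  90.  89.  87.  87.  86.  85.  85.  84.  85.
  84.  83.  84.  86.  86.  86.  84.  83.  83.  81.  81.  82.  81.  81.
  81.  81.  82.  81.  79.  79.  77.  76.  75.  75.  73.  72.  71.  72.
  72.  72.  72.  72.  72.  72.  72.  73.  72.  73.  73.  72.  72.  74.
  74.  75.  75.  76.  77.  77.  77.  78.  79.  80.  80.  79.  80.  81.
  81.  82.  83.  83.  83.  85.  84.  85.  86.  86.  87.  88.  88.  88.
  88.  89.  90.  90.  92.  93.  93.  92.  91.  90.  89.  89.  90.  91.
  92.  93.  92.  92.  93.  94.  94.  96.  95.  95.  96.  95.  96.  97.
  97.  97.  99. 100. 100. 101. 102. 103. 103. 104. 104. 103. 104. 105.
 104. 105. 104. 103. 103. 102. 101. 102. 102. 104. 104. 104. 102. 102.
 101. 100. 100.  99. 100. 101. 102. 101. 100. 100.  99.  98.  97.  97.
  97.  98.  97.  97.  97.  98.  97.  96.  95.  96.  96.  98.  99.  99.
 101. 102. 102. 104. 103. 102. 104. 103. 103. 103. 104. 104. 104. 104.
 105. 105. 105. 104. 105.
[... 342 characters left out ...]
5. 45. 46. 45. 45. 45. 46. 45. 45.
 46. 46. 45. 44. 44. 44. 44. 43. 42. 42. 43. 42. 42. 43. 43. 44. 44. 44.
 45. 45. 45. 45. 45. 45. 45. 44. 43. 44. 43. 43. 44. 45. 45. 44. 43. 44.
 44. 45. 45. 45. 45. 45. 44. 44. 44. 44. 45. 45. 45. 45. 44. 43. 43. 44.
 44. 44. 43. 42. 42. 42. 41. 42. 42. 42. 43. 43. 42. 43. 43. 43. 44. 45.
 45. 45. 45. 44. 44. 44. 43. 42. 42. 41. 40. 40. 40. 39. 39. 38. 38. 38.
 38. 38. 38. 37. 37. 37. 38. 39. 39. 40. 41. 40. 40. 39. 39. 38. 37. 36.
 36. 35. 34. 34. 33.]
dowel70 px [354.95160154 299.78109032]
lens [505.30557637 146.19942112  86.        ] [493.55492538 136.78795693  44.        ]
[439.8  84.6  12. ]
[440.9 209.   12. ]
[596.2  84.   12. ]
[594.9 213.1  12. ]
```

Brass spans 72–105°, centre about 88.5°; the nest x is at about 0°, and the base centre is near (504.5,146). So the turn is about −89°. I'll descend and grip the post.

```bash
python3 -m jog '[[[4,-6,0],[0,0,0],1],[[4,-6,-40],[0,0,0],1],[[4,-6,-90],[0,0,0],1],[[4,-6,-90],[0,0,0],1],[[4,-6,-90],[0,0,0],1]]'; python3 -m jog '[[[0,0,0],[0,0,0],-1],[[0,0,0],[0,0,0],-1],[[0,0,0],[0,0,0],-1],[[0,0,0],[0,0,0],-1],[[0,0,0],[0,0,0],-1],[[0,0,0],[0,0,0],-1]]'; python3 -c "
from cell import ctrl;s=ctrl.read_state();print(s['ft_torque'],s['joint_positions'])"
```

```text
t: 2.95
tcp_pos: [506.0, 145.3, 52.5]
eef_rot: [0.001, -0.311, 0.95, -0.0]
wrist_force: [0.3, -0.7, 0.8]
finger_gap: 85.2
gripper_force: 0.0
t: 3.7
tcp_pos: [505.4, 145.7, 52.2]
eef_rot: [0.001, -0.312, 0.95, 0.0]
wrist_force: [-1.2, 0.8, 6.2]
finger_gap: 26.5
gripper_force: 58.7
[ 0.040285    0.25558956 -0.02357024] [ 1.40075962e-01  4.74733346e-01 -4.85443666e-01  6.09540999e-01
  3.63288996e-04 -4.94048608e-01]
```

Gripped, with little side force. Turning −89°.

```bash
python3 -m jog '[[[0,0,0],[0,0,-5],-1],[[0,0,0],[0,0,-14],-1],[[0,0,0],[0,0,-23],-1],[[0,0,0],[0,0,-32],-1],[[0,0,0],[0,0,-41],-1],[[0,0,0],[0,0,-50],-1],[[0,0,0],[0,0,-59],-1],[[0,0,0],[0,0,-68],-1],[[0,0,0],[0,0,-77],-1],[[0,0,0],[0,0,-84],-1],[[0,0,0],[0,0,-89],-1],[[0,0,0],[0,0,-89],-1]]';  python3 -m jog '[[[0,0,0],[0,0,0],-1],[[0,0,0],[0,0,0],-1]]'; python3 -c "
from h import *;import cv2
i=camera_info('wrist');np.save('i3.npy',i,allow_pickle=True)
cv2.imwrite('pics/w3.png',capture('wrist')[...,::-1])
s=ctrl.read_state();print(s['ft_torque'],s['joint_positions']);print(proj(i,(504.5,146,44)))"
```

```text
t: 5.2
tcp_pos: [506.0, 146.0, 52.2]
eef_rot: [0.001, 0.443, 0.896, 0.001]
wrist_force: [-0.4, 3.0, 5.5]
finger_gap: 26.5
gripper_force: 59.0
t: 5.45
tcp_pos: [506.0, 146.0, 52.2]
eef_rot: [0.001, 0.443, 0.897, 0.001]
wrist_force: [-0.2, 2.5, 6.2]
finger_gap: 26.5
gripper_force: 59.0
[ 0.21706806  0.17774253 -0.05379473] [ 1.40192461e-01  4.74987537e-01 -4.84932163e-01  6.08812006e-01
  1.02591744e-03  1.05792259e+00]
[319.84133034 301.56432412]
```

View pics/w3.png

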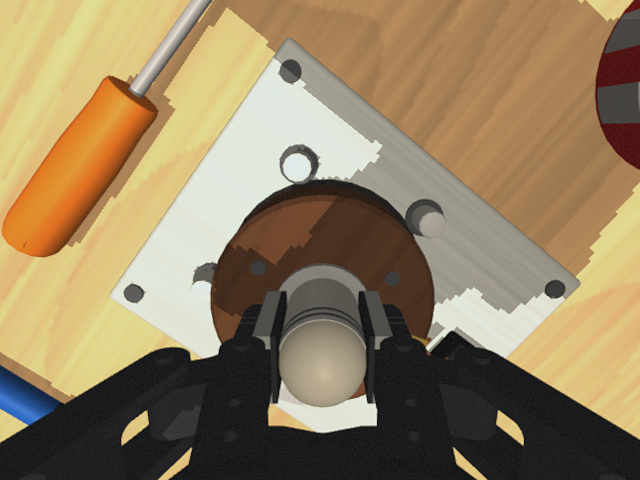

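The base turned with the gripper; the brass plate is hidden next to the contact, about (420,342). I'll release, rise and look.

```bash
python3 -m jog '[[[0,0,0],[0,0,0],0.3],[[0,0,0],[0,0,0],0.3],[[0,0,0],[0,0,0],0.3],[[0,0,0],[0,0,0],0.3],[[0,0,10],[0,0,0],0.3],[[0,0,60],[0,0,0],0.3],[[0,0,120],[0,0,0],0.3],[[-20,-10,180],[0,0,10],0.3],[[-20,-10,180],[0,0,20],0.3],[[-20,-10,180],[0,0,30],0.3],[[-20,-10,180],[0,0,38],0.3],[[-20,-10,180],[0,0,38],0.3]]'; python3 -c "
from h import *;import cv2
i=camera_info('wrist');np.save('i4.npy',i,allow_pickle=True)
print(proj(i,(504.5,146,44)),proj(i,(549.5,146,30)), proj(i,(460,-145,80)))
cv2.imwrite('pics/w4.png',capture('wrist')[...,::-1])
s=ctrl.read_state();print(s['joint_positions'])"
```

```text
t: 7.0
tcp_pos: [485.1, 135.4, 231.9]
eef_rot: [0.0, 0.129, 0.992, 0.0]
wrist_force: [0.6, 0.8, 0.5]
finger_gap: 55.7
gripper_force: 0.0
[341.12008422 232.15914456] [352.7943659  275.91062496] [-41.79700533 283.71605204]
[ 1.25601192e-01  2.39906898e-01 -3.10321306e-01  1.02009540e+00
 -2.62941064e-05  3.84149347e-01]
```

View pics/w4.png

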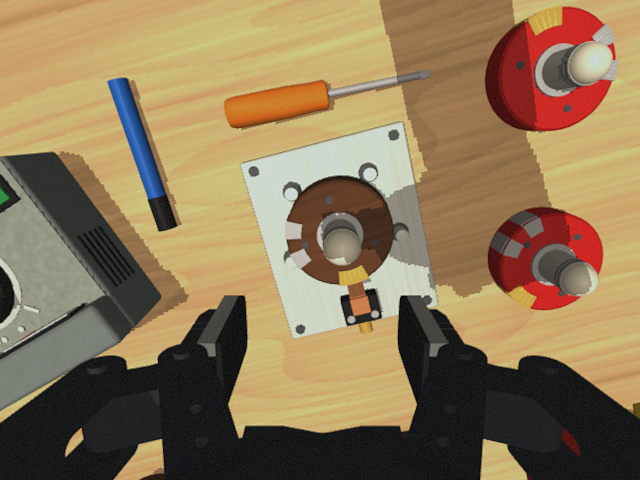

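Brass at about (353,275), directly at the contact (360,300). Dowels are at (369,172), (291,190), about (300,256) and (401,233). I'll measure the angle.

```bash
cat > a.py <<'E'
from m import *
import sys
def ang(i,im,c,box,nest):
    g=cv2.cvtColor(im,cv2.COLOR_BGR2HSV);x0,y0,x1,y1=box
    m=np.zeros(g.shape[:2],'u1');m[y0:y1,x0:x1]=cv2.inRange(g,(19,90,60),(33,255,255))[y0:y1,x0:x1]
    n,l,st,ce=cv2.connectedComponentsWithStats(m);k=1+np.argmax(st[1:,4]);print("blob",st[k],ce[k])
    ys,xs=np.where(l==k);W=np.array([plane(i,p,44)[:2] for p in zip(xs,ys)])-c
    r=np.linalg.norm(W,axis=1);W=W[(r>34)&(r<43)];a=np.degrees(np.arctan2(W[:,1],W[:,0]))-nest
    print("brass rel",np.percentile(a,[3,50,97]).round(1),"mid",np.mean(np.percentile(a,[3,97])).round(1),r.min(),r.max())
    m=cv2.inRange(g,(0,120,110),(17,255,255));x0,y0,x1,y1=box
E
python3 - <<'E'
from a import *
i=np.load("i4.npy",allow_pickle=True).item();im=cv2.imread("pics/w4.png")
c,th,res=fit(i,[(369.5,172.5),(291,190),(300,256),(401,233)],[140,220,290,70]);print("4",c,np.degrees(th),res)
c,th,res=fit(i,[(369.5,172.5),(291,190),(401,233)],[140,220,70]);print("3",c,np.degrees(th),res)
S=np.array([plane(i,p,12)[:2] for p in [(393.5,134.5),(253,171.5),(300,329),(428,300)]]);print(S.round(1).tolist())
for a,b in((0,3),(1,2)):print(np.degrees(np.arctan2(*(S[b]-S[a])[::-1])))
print(np.degrees(np.arctan2(*(S[0]-S[1])[::-1]))-90)
g=cv2.cvtColor(im,cv2.COLOR_BGR2HSV)
m=cv2.inRange(g,(0,60,20),(18,255,140));m[:170]=0;m[290:]=0;m[:,:280]=0;m[:,400:]=0
n,l,st,ce=cv2.connectedComponentsWithStats(m);k=1+np.argmax(st[1:,4])
hp=cv2.convexHull(np.argwhere(l==k)[:,::-1].astype('i4'))
e=cv2.fitEllipse(hp);print("ell",e,plane(i,e[0],42))
ang(i,im,c,(330,255,380,300),np.degrees(th))
# contact copper strip: body angle
m=cv2.inRange(g,(5,110,60),(18,255,255));m[:280]=0;m[330:]=0;m[:,:340]=0;m[:,385:]=0
n,l,st,ce=cv2.connectedComponentsWithStats(m)
for k in range(1,n):
    if st[k,4]>20:print("copper",st[k],ce[k],plane(i,ce[k],46)[:2])
cv2.imwrite("pics/w4c.png",cv2.resize(im[160:340,235:445],(770,660))[:600])
E
```

```text
4 [503.80431301 148.97140242] -0.10455902726342228 [2.74248533 1.37141737 6.5415304  3.17049065]
3 [503.90696404 146.35465434] -1.4700018500187517 [0.93382499 0.52170691 0.72618941]
[[441.1, 209.3], [440.4, 84.6], [596.2, 83.4], [598.1, 208.9]]
-0.14834581223908433
-0.4303855459415603
-0.34390377243849457
ell ((339.298583984375, 230.05946350097656), (107.07341003417969, 107.89195251464844), 23.205310821533203) [502.88675152 144.94067041  42.        ]
blob [338 265  31  21 418] [352.21770335 275.89473684]
brass rel [-15.4   0.6  16.5] mid 0.5 33.364103137509694 47.57081129735872
copper [348 281  23  36 563] [358.42806394 299.35879218] [565.49014  145.906174]
```

View pics/w4c.png

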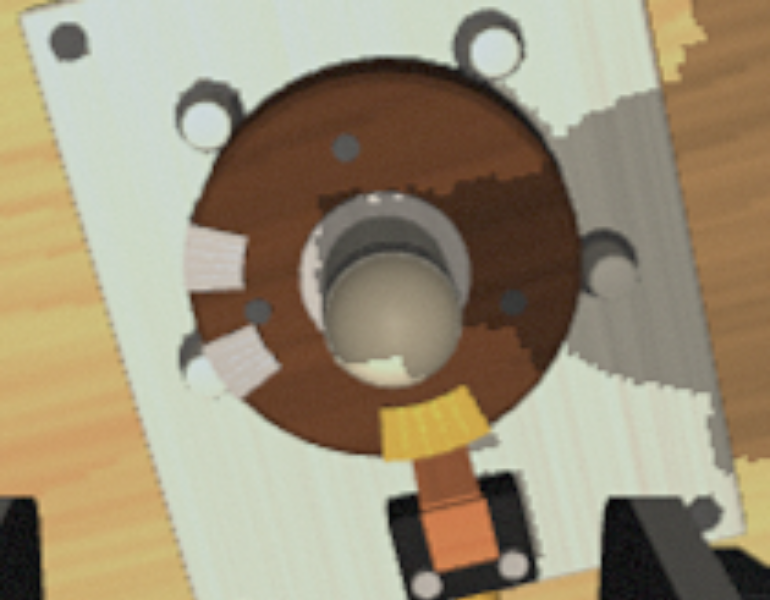

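The brass middle is within about 1° of the contact, with the base seated and released. Now to the dial.

```bash
python3 -m jog '[[[0,-40,30],[0,0,0],1],[[-5,-95,40],[0,0,0],1],[[-5,-150,40],[0,0,0],1],[[-10,-205,40],[0,0,0],1],[[-10,-250,40],[0,0,0],1],[[-10,-275,40],[0,0,0],1],[[-10,-275,40],[0,0,0],1],[[-10,-275,40],[0,0,0],1]]'; python3 -c "
from h import *;import cv2
i=camera_info('wrist');np.save('i5.npy',i,allow_pickle=True)
cv2.imwrite('pics/w5.png',capture('wrist')[...,::-1])
s=ctrl.read_state();print(s['joint_positions'])"
```

```text
t: 8.05
tcp_pos: [474.9, -138.9, 271.3]
eef_rot: [-0.0, 0.128, 0.992, 0.0]
wrist_force: [-0.3, -0.5, 0.4]
finger_gap: 85.3
gripper_force: 0.0
[-4.33531526e-01  1.98923758e-01 -2.59903358e-01  1.11235570e+00
  3.51849877e-04 -1.77609209e-01]
```

View pics/w5.png

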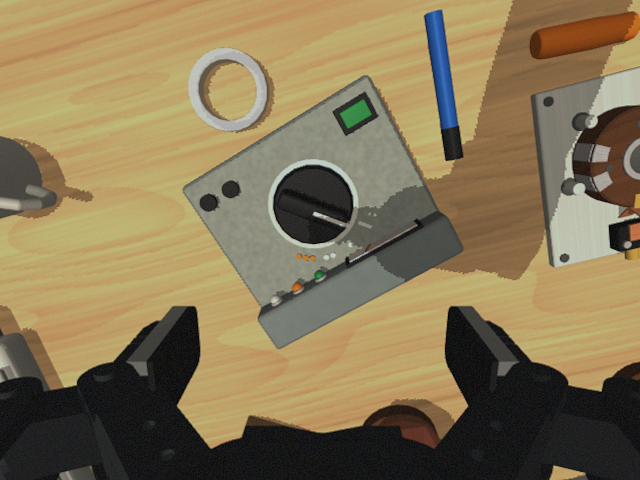

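The wrist view shows the dial's white ring centred at about (313,204), the pointer from (313,213) to (348,228), and the tester's near top corners at (184,187) and (368,77). The raised strip is at the lower right and the three orange dots are at (306,258).

Run:
```python
from m import *
i=np.load("i5.npy",allow_pickle=True).item();im=cv2.imread("pics/w5.png")
A,B,C,D=[plane(i,p,70)[:2] for p in [(184,187),(368,77),(262,310),(440,215)]]
print(np.linalg.norm(A-B)); f=lambda v:np.degrees(np.arctan2(v[1],v[0]))
print("x dir", f(B-A)-90, f(C-A), f(D-B))
x=np.radians(f(B-A)-90);ux=np.array([np.cos(x),np.sin(x)]);print("axis from edge",(A+B)/2+ux*(90-12),(A+B)/2+ux*(80-12))
g=cv2.cvtColor(im,cv2.COLOR_BGR2HSV)
m=cv2.inRange(g,(0,0,0),(180,255,62));q=np.zeros_like(m);q[158:252,265:362]=m[158:252,265:362]
n,l,st,ce=cv2.connectedComponentsWithStats(q);k=1+np.argmax(st[1:,4]);print(st[k])
hp=cv2.convexHull(np.argwhere(l==k)[:,::-1].astype('i4'));e=cv2.fitEllipse(hp);print("dial ell",e,plane(i,e[0],76))
w=cv2.inRange(g,(0,0,150),(180,70,255));q=np.zeros_like(w);q[205:240,308:352]=w[205:240,308:352]
n,l,st,ce=cv2.connectedComponentsWithStats(q);k=1+np.argmax(st[1:,4]);print("ptr",st[k],ce[k])
for p in [(282,195),(348,227),(313,213)]:print(plane(i,p,103.5)[:2])
print("ptr dir",f(plane(i,(347,227),103.5)[:2]-plane(i,(314,213.5),103.5)[:2]))
cv2.imwrite("pics/w5c.png",cv2.resize(im[150:270,240:400],(800,600),interpolation=cv2.INTER_CUBIC))
```

```text
173.3755332650918
x dir 14.847420535090635 13.812329325987724 15.70294106713166
axis from edge [ 479.74791209 -141.81698268] [ 470.0817957  -144.37944125]
[ 274  165   79   79 4720]
dial ell ((312.8453369140625, 204.04310607910156), (78.34961700439453, 79.44954681396484), 118.46612548828125) [ 466.76304472 -145.14288095   76.        ]
ptr [313 212  15   7  45] [319.46666667 214.93333333]
[ 449.49537819 -164.03286872]
[ 486.3421757 -121.7149434]
[ 468.83711393 -144.97883847]
ptr dir 52.58373303075446
```

View pics/w5c.png

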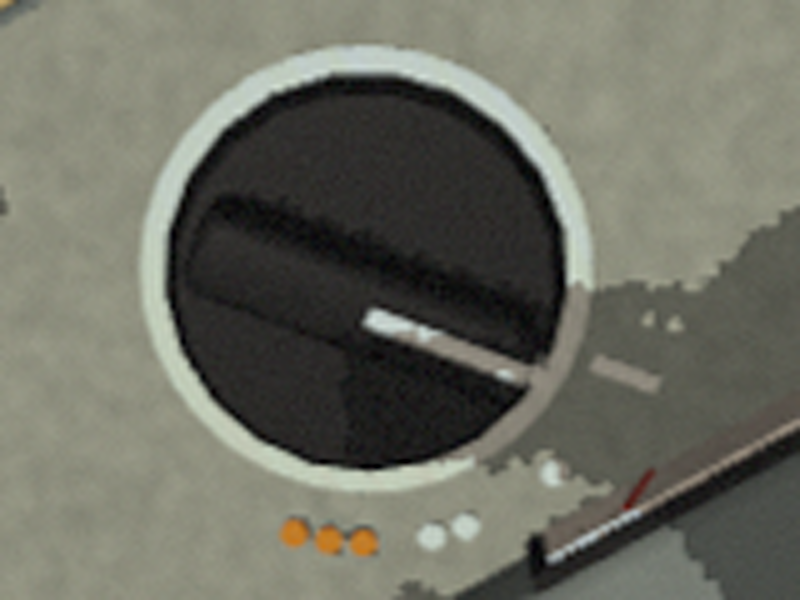

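Pointer direction is about 53° (console x at 15° plus 38.7°, consistent) and the axis is near (468,−145). I need the closing axis at 143.5°, a turn of +68°. I'll rotate, descend part-way and recheck the centre numerically.

```bash
python3 -m jog '[[[-7,-6,-20],[0,0,10],0.3],[[-7,-6,-50],[0,0,20],0.3],[[-7,-6,-90],[0,0,30],0.3],[[-7,-6,-120],[0,0,40],0.3],[[-7,-6,-120],[0,0,50],0.3],[[-7,-6,-120],[0,0,60],0.3],[[-7,-6,-120],[0,0,68],0.3],[[-7,-6,-120],[0,0,68],0.3],[[-7,-6,-120],[0,0,68],0.3]]'
cat > d.py <<'E'
from m import *
def dial(name):
    i=camera_info('wrist');im=capture('wrist')[...,::-1].copy();cv2.imwrite(name,im)
    p0=proj(i,(468,-145,79.5));g=cv2.cvtColor(im,cv2.COLOR_BGR2HSV);r=np.linalg.norm(proj(i,(502,-145,79.5))-p0)
    k=cv2.circle(np.zeros(g.shape[:2],'u1'),tuple(int(v) for v in p0),int(1.25*r),255,-1)
    m=cv2.inRange(g,(0,0,0),(180,255,62))&k
    n,l,st,ce=cv2.connectedComponentsWithStats(m);j=1+np.argmax(st[1:,4])
    W=np.array([plane(i,p,79.5)[:2] for p in cv2.convexHull(np.argwhere(l==j)[:,::-1].astype('i4'))[:,0]])
    e=cv2.fitEllipse(W.astype('f4'));print("pred px",p0,r,"dial",e,st[j])
    w=cv2.inRange(g,(0,0,110),(180,70,255))&cv2.circle(np.zeros(g.shape[:2],'u1'),tuple(int(v) for v in proj(i,(468,-145,103.5))),int(1.0*r),255,-1)
    n,l,st,ce=cv2.connectedComponentsWithStats(w)
    for j in range(1,n):
        if st[j,4]>25:
            P=np.array([plane(i,p,103.5)[:2] for p in np.argwhere(l==j)[:,::-1]]);v=cv2.fitLine(P.astype('f4'),2,0,.01,.01).ravel()
            t=(P-v[2:])@v[:2];print("white",st[j],"ends",v[2:]+v[:2]*t.min(),v[2:]+v[:2]*t.max(),"ang",np.degrees(np.arctan2(v[1],v[0])))
E
python3 -c "
from d import *
dial('pics/w6.png');s=ctrl.read_state();print(s['joint_positions'].round(3),s['tcp_pos'])"
```

```text
t: 9.22
tcp_pos: [468.2, -144.9, 151.4]
eef_rot: [0.0, -0.448, 0.894, -0.0]
wrist_force: [0.1, -1.3, 0.2]
finger_gap: 55.8
gripper_force: 0.0
pred px [322.97809126 256.54132835] 60.030572506494266 dial ((468.6781005859375, -145.04566955566406), (63.63114547729492, 72.70396423339844), 141.6753692626953) [  263   193   119   128 10692]
white [337 259  47  54 518] ends [ 440.48838076 -127.42948846] [ 474.26871801 -120.17547293] ang 12.119681
white [263 264  47  51 464] ends [ 488.89515895 -131.13707055] [ 494.35648883 -164.27979908] ang -80.64276
white [316 273  11  59 382] ends [ 468.90258259 -144.63745034] [ 487.3103784  -119.30961385] ang 53.991047
white [286 313  21  11  80] ends [ 490.51553372 -129.39399658] [ 497.34276367 -136.72464247] ang -47.036423
white [335 317  11  13  61] ends [ 474.30910275 -119.21090671] [ 481.46330376 -116.71776178] ang 19.212772
[-0.451  0.29  -0.466  0.815  0.    -1.381] [ 468.17088056 -145.08323714  151.38504566]
```

The axis (468.7,−145) and pointer at 54° agree with the estimate. Descend and grip the bar.

```bash
python3 -m jog '[[[0,0,-30],[0,0,1],0.3],[[0,0,-60],[0,0,1],0.3],[[0,0,-68],[0,0,1],0.3],[[0,0,-68],[0,0,1],0.3],[[0,0,-68],[0,0,1],0.3],[[0,0,-68],[0,0,1],-1],[[0,0,-68],[0,0,1],-1],[[0,0,-68],[0,0,1],-1],[[0,0,-68],[0,0,1],-1],[[0,0,-68],[0,0,1],-1]]'; python3 -c "
from cell import ctrl;s=ctrl.read_state();print(s['ft_torque'],s['joint_positions'])"
```

```text
t: 10.52
tcp_pos: [468.0, -145.4, 84.0]
eef_rot: [0.0, -0.456, 0.89, 0.0]
wrist_force: [-2.3, 2.2, 7.1]
finger_gap: 12.3
gripper_force: 58.9
[0.2506316  0.37036015 0.02858541] [-4.52140119e-01  3.75637153e-01 -5.47324500e-01  6.47747361e-01
  1.62859152e-04 -1.40021946e+00]
```

Gripped (12.3 mm). Turning clockwise 81° (1.41 rad).

```bash
python3 -m jog '[[[0,0,0],[0,0,-5],-1],[[0,0,0],[0,0,-14],-1],[[0,0,0],[0,0,-23],-1],[[0,0,0],[0,0,-32],-1],[[0,0,0],[0,0,-41],-1],[[0,0,0],[0,0,-50],-1],[[0,0,0],[0,0,-59],-1],[[0,0,0],[0,0,-68],-1],[[0,0,0],[0,0,-76],-1],[[0,0,0],[0,0,-81],-1],[[0,0,0],[0,0,-81],-1],[[0,0,0],[0,0,-81],-1]]'; python3 -c "
from d import *
dial('pics/w7.png');s=ctrl.read_state();print(s['ft_torque'],s['joint_positions'].round(3),s['tcp_pos'])"
```

```text
t: 12.02
tcp_pos: [467.8, -145.1, 84.0]
eef_rot: [-0.0, 0.23, 0.973, 0.0]
wrist_force: [-2.9, 1.9, 7.5]
finger_gap: 12.8
gripper_force: 59.1
pred px [323.85514964 308.16939855] 78.38115469882713 dial ((472.3995056152344, -147.8348846435547), (70.85694885253906, 78.61710357666016), 65.7432861328125) [  239   222   169   183 22616]
white [394 326   9  25 102] ends [ 474.87306623 -121.04072087] [ 482.94271086 -124.62126896] ang -23.927137
white [246 332   6  12  34] ends [ 454.48939708 -166.37079011] [ 458.11527109 -168.12136238] ang -25.771254
white [281 335  14  13  82] ends [ 460.20987163 -155.36223629] [ 466.1619201  -154.81053269] ang 5.295693
white [350 335  14  13  79] ends [ 470.95575765 -134.00970633] [ 474.27712096 -138.8955315 ] ang -55.792297
white [ 293  343   60   74 1187] ends [ 469.09929576 -146.27756303] [ 494.44488948 -159.20766018] ang -27.028477
[0.35616803 0.57445706 0.09038968] [-0.452  0.376 -0.547  0.648  0.     0.013] [ 467.81984034 -145.13036271   83.98464597]
```

The pointer reads −27° (expected −26.5°): the dial is at about 1.40 rad, past the third click (1.35) and short of the stop, and held. I'll hold briefly to confirm, then hand in.

```bash
python3 -m jog '[[[0,0,0],[0,0,0],-1],[[0,0,0],[0,0,0],-1],[[0,0,0],[0,0,0],-1],[[0,0,0],[0,0,0],-1]]'; python3 -c "
from d import *
dial('pics/w8.png')
from cell import workorder;print(workorder.finish_job())"
```

```text
t: 12.58
tcp_pos: [467.8, -145.1, 84.0]
eef_rot: [-0.0, 0.23, 0.973, 0.0]
wrist_force: [-2.3, 3.1, 7.2]
finger_gap: 12.9
gripper_force: 59.1
pred px [323.85504761 308.16963024] 78.38119174372915 dial ((472.3934020996094, -147.82290649414062), (70.85347747802734, 78.64385223388672), 65.6068344116211) [  239   222   169   183 22609]
white [394 326   9  25 101] ends [ 474.87135241 -121.04570198] [ 482.94868467 -124.61052469] ang -23.813623
white [246 332   6  12  34] ends [ 454.48803791 -166.37303857] [ 458.11576677 -168.11901786] ang -25.700912
white [281 335  14  13  83] ends [ 460.22912286 -155.33611633] [ 466.17213477 -154.85769151] ang 4.602504
white [350 335  14  13  81] ends [ 470.97666545 -133.99547722] [ 474.29839288 -138.88089209] ang -55.787136
white [ 293  343   60   74 1189] ends [ 469.09408313 -146.28746533] [ 494.43936734 -159.21812236] ang -27.029764
the job is handed in; nothing more can be done
None
```

I turned the base until the middle of its brass plate was on the contact (measured within about 1°), left it seated and let go, then turned the dial to about 1.40 rad, past the third click, and handed the job in at about 12.6 s still holding it.

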